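# Trip-test the boot dryer and hold its fan dial at the third click

## Robot

A 7-joint arm with a two-finger parallel gripper is mounted at the origin on the work surface. World frame = base frame: x ahead of the robot, y to its left, z up, the work surface at z = 0. Lengths are in m, angles in rad, forces in N, time in s.
With the tool pointing down it reaches from about 0.425 to 0.825 m from the base axis. Payload 3.6 kg.
Tool frame: the origin (TCP) lies at the very end of the fingers, on their centre line; the grasp point (between the pads) lies 19 mm behind it; z points along the fingers, y is the line along which they close (so a half turn about z gives the same grasp; the last joint's range is limited). The gripper opens to 85 mm and grips with 20 to 120 N. Pads are 22 mm wide; open, the fingers measure 114 mm over their backs; the gripper's body (76 mm by 85 mm) begins 54 mm behind the grasp point. The pads swing forward as they close: fully open they stand 13 mm farther back than shut.
Start: joints at [1.127, 0.615, -0.013, 1.423, 0.008, 1.103, -0.04], TCP at [0.264, -0.594, 0.231] pointing down, gripper open.
Joint ranges: [-3.12, 3.12], [-0.3, 2.06], [-1.34, 1.32], [0.26, 2.42], [-1.36, 4.5], [0.01, 1.98], [-2.84, 2.84]. Speed limits (rad/s): [2.79, 2.79, 3.14, 3.14, 3.14, 3.14, 3.14].

## Interface

Orientations are given as [roll, pitch, yaw] about the fixed x, y, z axes, in that order (R = Rz(yaw) Ry(pitch) Rx(roll)).
In Python, from bench import bot gives the robot as it stands.
- The arm moves only by the tool servo_tool, never from a script. Its arguments are lists of equal length, an entry for each row: "twist": the turn, a rotation vector about the tool's x, y, z each as a share of pi/2 rad, from -1 to 1, a list of three; "dp": the shift along the tool's x, y, z each as a share of 0.3 m, from -1 to 1, a list of three; "fingers": the opening, from -1 (shut) to 1 (fully open), so that 0 is half open. In form: {"twist": [[ax, ay, az], ...], "dp": [[x, y, z], ...], "fingers": [fingers, ...]}. A call has 1 to 5 rows; each row is the pose to reach, as a shift and turn from the pose commanded when the call began, along the tool's axes at that moment; what a row does not reach only later rows make up. A row lasts 1/12 s, in which the tool goes at most 41.7 mm and 7.16 degrees, less where a joint would pass 70% of its speed; a pose out of reach is approached as far as the arm can. A call with a number of a shift or a turn outside -1 to 1 is refused whole. A call with a gripper value outside its range is refused whole. The fingers move at their own pace and stop on an object; "newtons" is the grip in N (left out, the last holds). Time passes only in rows, so rows that repeat a pose let the fingers close. It gives the time, the measured TCP pose, the force, the opening and the grip force at its end, in the units of the state.
- bot.observe(): the state, without advancing time (a new reading comes with each control period).
- bot.grab_frame(name): name is "scene" or "side" or "wrist"; returns a dict with "pixels" (400x640x3 uint8, red, green, blue), "z_map" (400x640 float32, m along the optical axis (not along the pixel's ray), 0 where there is no reading), "fx", "fy", "cx", "cy" (pixels), "xyz" and "orientation" of the camera in the world. Camera axes: x right, y down, z forward; pixel columns grow to the right and rows downward; lengths in m; the calibration is good to about 2 mm. A picture is of the moment at which its call begins.
- bot.close_job(): hands the job in; it is judged then, once.
The state is a dict: "clock": time; "joint_positions": joint angles; "qvel": joint speeds; "joint_efforts": joint torques, N m; "position": TCP position; "tool_rot": TCP orientation; "contact_force": force on the tool from outside, world axes, zero at the start; "torque": the same for the moment, N m; "width": finger opening in m; "grip_force": force on a finger pad.
Only numpy, scipy, OpenCV 4.12 (cv2) and the standard library are available. Lean on these libraries where they do the work, as an engineer would, in place of code of your own. Each camera call takes 0.05 s, during which the arm holds its last target. There are 200 camera calls.

## Task

Check the boot dryer before mud season: press the yellow test button on the grey trip switch so that its orange lever drops, then lift the lever fully back up. Then turn the black spring-return dial on the white box clockwise past its first two clicks to the third (its white pointer line at the long red mark, and not beyond), and finish while still holding the dial there, since it springs back if let go. Leave the flashlight, shoe horn, saucer and tin where they are.

Things in the scene. Friction and masses are not known exactly. Their poses are not given: they have to be found in the camera images.
- breaker: Trip switch: fixed grey plastic box, 100 (x) by 160 (y) by 55 mm high. Origin: centre of its underside on the bench; its x axis points away from its front, z up; its front (-x side) faces roughly to the robot. Button (y = +45) and lever (y = -45) are on its top. The lever swings in a 30 mm wide slot that is open to the top and to the front (slot floor 30 mm above the bench).
- button_top (a point): Centre of the top face of the yellow test button, a round cap 26 mm across standing 15 mm above the grey box's top when out; moves with it. It is pressed straight down, at box coordinates x = -31, y = +45 mm.
- test_button (a joint): Travel of the yellow test button in m: 0 out, 0.010 fully down. A spring returns it when let go (2 N at first, 3.5 N at the bottom); while the lever is up it also pushes the trip, with at most about 5 N in all (at 3 to 4 mm), and the lever drops at about 7 mm of travel, so press it nearly or quite to the bottom.
- trip_lever (a joint): Angle of the orange lever in rad: 0 fully up (70 degrees above level, leaning to the box's front), 0.9 dropped (18 degrees above level, sticking out over the box's front edge). Over-centre spring: it snaps to the nearer end from the middle, 0.45; lifting takes about 1 N at the grip point. It starts up and stays at either end by itself.
- lever_grip (a point): Grip point of the orange lever, on its middle line 64 mm from the hinge and 11 mm from its tip; moves with it. The lever is 18 mm wide (along the box's y, so pinch it along that direction) and 12 mm thick. When dropped, this point is 68 mm above the bench and 26 mm in front of the box's front face, with free space under it. When up it is 108 mm above the bench.
- lever_hinge (a point): Fixed point on the lever's hinge line, which runs along the box's y axis, 48 mm above the bench, in the lever's middle plane. The frame is that of the box.
- timer: Fan control: fixed white box, 130 by 130 by 50 mm high, origin at the centre of its underside on the bench, z up. The dial is centred on its top, its axis vertical. Marks lie round the dial on its robot side: short grey (rest), short black (1st click), short black (2nd), long red (3rd), 0.4 rad apart, running clockwise seen from above.
- dial (a joint): Turn of the black dial in rad, clockwise seen from above positive: rest 0, clicks at 0.4, 0.8 and 1.2 (the third, at the red mark), stop at 1.75. The spring always turns it back to 0 when let go (0.03 N m at rest, 0.066 at the third click); the clicks add or take at most 0.02 N m and do not hold it.
- dial_grip (a point): Point on the dial's axis inside its grip bar, 82 mm above the bench, 12 mm below the bar's top; turns with the dial. The bar is 52 mm long along this frame's x, 16 mm wide (y: pinch across it), 58 to 94 mm above the bench, on a 56 mm disc (top at 58 mm: keep fingertips above it). White pointer line on the bar's -x half. At rest the bar is turned +0.6 rad about z from the white box's frame.
- flashlight: White plastic flashlight lying on the bench along its x, 150 mm long, 38 mm high. Loose; leave alone. Origin: centre of underside.
- shoe_horn: Stainless shoe horn lying along its x, about 200 mm long, 46 mm wide, 9 mm high. Loose; leave alone. Origin: under its middle.
- saucer: Brown ceramic planter saucer, 130 mm across, 22 mm high. Loose; leave alone. Origin: centre of underside.
- tin: Small aluminium tin with twist cap, 54 mm across, 45 mm high, standing. Loose; leave alone. Origin: centre of underside.
Things that resemble listed ones, but are neither listed nor needed, are in the scene too. What is shaped like the timer but pink is not meant.

How it is judged:
On the way, in this order (a step that is already met when the one before it is completed fails the run):
1. the test button is being pressed while the lever is still up (value of joint test_button above 0.002 m and value of joint trip_lever below 0.35 rad), for 0.02 s.
2. the lever has dropped (value of joint trip_lever above 0.75 rad), for 0.1 s.
3. the lever is lifted fully back up (value of joint trip_lever below 0.12 rad), for 0.2 s.
4. the dial is held at the third click (value of joint dial between 1.05 and 1.35 rad and contact force between the fingers and timer above 0.8 N), for 0.3 s.
At the end, for the whole second after the job is handed in: The gripper is still on the dial (over 0.8 N) and holds it at the third click, 1.2 rad within 0.15; the lever is fully up (under 0.12 rad) and the test button is out (under 2 mm) (all of step 4 and value of joint trip_lever below 0.12 rad and value of joint test_button below 0.002 m); the arm keeps its last pose, push and grip.
It fails at once if the flashlight, shoe horn, saucer or tin is moved by more than 25 mm (distance of any of flashlight, shoe_horn, saucer, tin from where it was at the start of the episode above 0.025 m).
It fails at once if the dial is turned well beyond the third click (value of joint dial above 1.5 rad).
It fails at once if the dial is turned while the lever is down (value of joint dial above 0.3 rad and value of joint trip_lever above 0.5 rad).
It also fails if it takes over 54 s, if anything falls off the work surface, if the arm or the gripper's body presses on something with over 40 N, if the wrist force passes 120 N, or if a joint passes its speed limit or range.

## Working session

There is one attempt and no reset: what is moved stays moved. The work goes in short steps, Python scripts to look and compute and a tool call to move; the robot and the scene stay as the last step left them, time stands still between calls to the robot, and variables do not carry over. Pictures are saved under pics/ and viewed, at most 10 in all, crops included, and the job is handed in when it is done.

Besides the shell and the picture viewer there is one more tool, called after "Call:" as name(argument=value, ...) on one line, values as JSON. servo_tool: Moves the arm, as the interface text tells. Its arguments: {"type":"object","properties":{"twist":{"type":"array"},"dp":{"type":"array"},"fingers":{"type":"array"},"newtons":{"type":"number"}},"required":["twist","dp","fingers"]}

```bash
mkdir -p pics; cat > h.py <<'E'
import numpy as np, cv2
from scipy.spatial.transform import Rotation as R
from bench import bot
def Rm(o):
    o=np.array(o); return o if o.shape==(3,3) else (R.from_euler('xyz',o).as_matrix() if o.size==3 else R.from_quat(o).as_matrix())
def cloud(f):
    z=f["z_map"]; v,u=np.mgrid[:z.shape[0],:z.shape[1]]
    P=np.stack([(u-f["cx"])/f["fx"]*z,(v-f["cy"])/f["fy"]*z,z],-1)
    W=P@Rm(f["orientation"]).T+np.array(f["xyz"]); W[z==0]=np.nan; return W
def save(f,n): cv2.imwrite(f"pics/{n}.png",cv2.cvtColor(f["pixels"],cv2.COLOR_RGB2BGR))
E
python3 - <<'E'
from h import *
import pickle
print(bot.observe())
for n in ("scene","side"):
    f=bot.grab_frame(n); save(f,n+"0"); pickle.dump(f,open(n+"0.pkl","wb")); print(n,f["xyz"],f["orientation"],f["fx"])
E
```

```text
{'clock': 0.0, 'joint_positions': array([ 1.12648291,  0.61593799, -0.01260249,  1.42493641,  0.00808645,
        1.10335567, -0.04040411]), 'qvel': array([ 2.95579248e-04,  6.27305018e-04, -1.12458624e-03, -2.45268186e-03,
       -2.58258952e-04, -2.34760493e-04,  6.81245124e-05]), 'joint_efforts': array([ 2.12591026e-04, -4.69221532e+01,  2.59336391e-01, -1.71034241e+01,
        9.97463678e-03,  9.49437905e-03, -6.13051753e-06]), 'position': array([ 0.26343869, -0.59338083,  0.23011354]), 'tool_rot': array([-3.13900538e+00,  3.34054810e-05,  4.17858686e-01]), 'contact_force': array([ 0.69701339, -0.24961695,  1.02437308]), 'torque': array([-0.00502685,  0.06003393,  0.04706673]), 'grip_force': 0.0, 'width': 0.08517634253010269}
scene [ 1.3985515  -0.28659881  0.88586918] [-2.28942065e+00  1.67166257e-04  1.17341068e+00] 484.30432605627027
side [ 0.35265972 -0.58362507  0.76712218] [-2.3401446  -0.01491675 -0.28013571] 363.19516917738395
```

View pics/scene0.png

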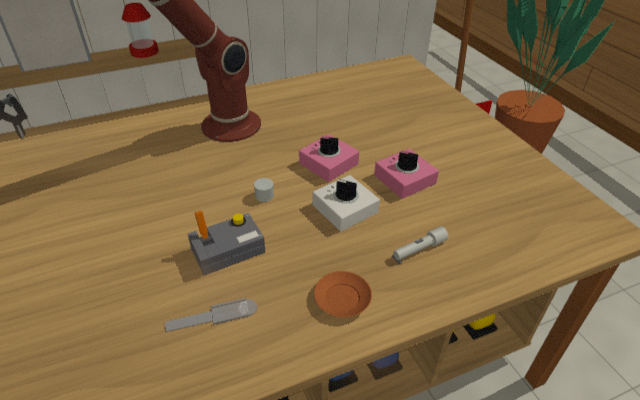

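View pics/side0.png

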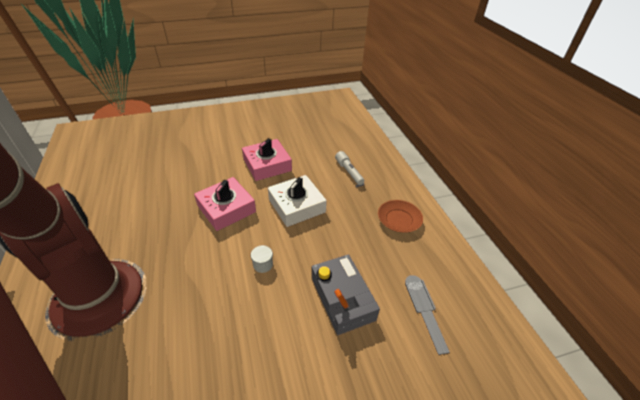

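The scene picture shows the white timer at about (346,200), the breaker at (228,242) with its yellow button at (238,219) and orange lever at (202,225), and the tin at (263,190). In the side picture they are at (297,200), (345,293), button (324,272), lever (342,299) and tin (262,258).

```bash
python3 - <<'E'
from h import *
import pickle
for n,cb,ct in (("scene",(228,242),(346,200)),("side",(345,293),(297,200))):
    f=pickle.load(open(n+"0.pkl","rb")); W=cloud(f); im=f["pixels"]; hsv=cv2.cvtColor(im,cv2.COLOR_RGB2HSV); H,S,V=[hsv[...,i].astype(int) for i in range(3)]
    v,u=np.mgrid[:400,:640]
    near=lambda c,r:(np.hypot(u-c[0],v-c[1])<r)
    z=W[...,2]
    yel=near(cb,45)&(H>22)&(H<33)&(S>180)&(V>120); ora=near(cb,55)&(H<16)&(S>200)&(V>120)
    for nm,m in (("yel",yel&(z>.06)),("ora",ora&(z>.05))):
        p=W[m]; print(n,nm,len(p),np.nanmedian(p,0).round(4),"z",np.nanpercentile(p[:,2],[5,95]).round(4), "top",p[p[:,2]>np.nanpercentile(p[:,2],85)].mean(0).round(4))
    for nm,c,lo,hi,sat in (("breaker",cb,.048,.062,None),("timer",ct,.044,.056,None)):
        m=near(c,60)&(z>lo)&(z<hi)&(S<70)
        k,l,st,ce=cv2.connectedComponentsWithStats(m.astype(np.uint8)); i=l[c[1]-4:c[1]+5,c[0]-25:c[0]+25]; 
        i=1+np.argmax(st[1:,4]); p=W[l==i]
        r=cv2.minAreaRect(p[:,:2].astype(np.float32)); print(n,nm,len(p),np.round(r[0],4),np.round(r[1],4),round(r[2],1),"z",np.median(p[:,2]).round(4))
    # dial bar: dark, z>.075
    m=near(ct,40)&(z>.086)&(z<.1); p=W[m]; 
    r=cv2.minAreaRect(p[:,:2].astype(np.float32));print(n,"bar",len(p),np.round(r[0],4),np.round(r[1],4),round(r[2],1),p[:,2].max())
    for nm,c in (("tin",{"scene":(263,186),"side":(262,252)}[n]),):
        p=W[near(c,14)&(z>.038)&(z<.05)]; print(nm,np.median(p,0).round(4))
E
```

```text
scene yel 78 [ 0.5269 -0.121   0.0678] z [0.0624 0.0705] top [ 0.5259 -0.1211  0.0702]
scene ora 171 [ 0.5376 -0.21    0.0899] z [0.0622 0.117 ] top [ 0.5264 -0.2106  0.1156]
scene breaker 1769 [ 0.5596 -0.163 ] [0.1038 0.1609] 5.7 z 0.0531
scene timer 1228 [0.5326 0.1707] [0.1346 0.1321] 12.1 z 0.0485
scene bar 106 [0.5325 0.1713] [0.0514 0.0209] 46.1 0.09569512692626592
tin [ 0.3974 -0.014   0.0424]
side yel 95 [ 0.5222 -0.1253  0.068 ] z [0.0622 0.0706] top [ 0.5199 -0.1247  0.0704]
side ora 64 [ 0.5269 -0.2197  0.1099] z [0.0717 0.1189] top [ 0.5242 -0.2153  0.1188]
side breaker 2228 [ 0.5571 -0.1644] [0.1007 0.1619] 5.6 z 0.0537
side timer 1142 [0.5298 0.169 ] [0.1301 0.1328] 12.2 z 0.0482
side bar 82 [0.53   0.1696] [0.0519 0.0165] 46.2 0.09564203819012662
tin [ 0.3931 -0.0172  0.0428]
```

```bash
cat > go.py <<'E'
import sys; from h import *
def go(x,y,z,yaw,tilt=0):
    s=bot.observe(); A=Rm(s["tool_rot"]); B=R.from_euler('xyz',[np.pi,tilt,yaw]).as_matrix()
    print("t",s["clock"],"dp",(A.T@(np.array([x,y,z])-s["position"])/.3).round(4),"twist",(R.from_matrix(A.T@B).as_rotvec()/(np.pi/2)).round(4))
if __name__=="__main__": go(*map(float,sys.argv[1:]))
E
python3 go.py .5237 -.1225 .12 .0986
```

```text
t 0.1 dp [ 1.4298 -1.0819  0.3699] twist [-1.500e-03  2.000e-04  2.032e-01]
```

Call:
servo_tool(twist=[[0,0,0.2],[0,0,0.2],[0,0,0.2],[0,0,0.2],[0,0,0.2]], dp=[[0.55,-0.41,0.05],[0.55,-0.41,0.05],[0.55,-0.41,0.05],[0.55,-0.41,0.05],[0.55,-0.41,0.05]], fingers=[-1,-1,-1,-1,-1], newtons=30)

```text
clock: 0.52
position: [0.3654, -0.4122, 0.2158]
tool_rot: [-3.14, 0.0, 0.104]
contact_force: [0.7, 0.2, 0.6]
width: 0.0258
grip_force: 0.0
```

```bash
python3 go.py .5237 -.1225 .12 .0986
```

```text
t 0.5167 dp [ 0.6252 -0.9052  0.3201] twist [-0.0008  0.0002  0.0034]
```

Call:
servo_tool(twist=[[0,0,0],[0,0,0],[0,0,0],[0,0,0],[0,0,0]], dp=[[0.36,-0.52,0.1],[0.36,-0.52,0.1],[0.36,-0.52,0.1],[0.36,-0.52,0.1],[0.36,-0.52,0.1]], fingers=[-1,-1,-1,-1,-1])

```text
clock: 0.93
position: [0.4577, -0.2427, 0.1854]
tool_rot: [-3.138, -0.0, 0.11]
contact_force: [-0.4, 0.1, -0.3]
width: -0.0
grip_force: 0.0
```

```bash
python3 go.py .5237 -.1225 .12 .0986
```

```text
t 0.9333 dp [ 0.2624 -0.3735  0.2195] twist [-0.0023 -0.0001  0.007 ]
```

Call:
servo_tool(twist=[[0,0,0.007],[0,0,0.007],[0,0,0.007],[0,0,0.007],[0,0,0.007]], dp=[[0.13,-0.18,0.03],[0.262,-0.373,0.15],[0.262,-0.373,0.22],[0.262,-0.373,0.22],[0.262,-0.373,0.22]], fingers=[-1,-1,-1,-1,-1])

```text
clock: 1.35
position: [0.5228, -0.1204, 0.1164]
tool_rot: [-3.134, 0.005, 0.104]
contact_force: [-0.2, -0.2, 0.4]
width: 0.0003
grip_force: 0.0
```

```bash
python3 go.py .5237 -.1225 .061 .0986; python3 -c "
from h import *
f=bot.grab_frame('side'); W=cloud(f); save(f,'s1full'); cv2.imwrite('pics/s1.png',cv2.resize(cv2.cvtColor(f['pixels'][200:350,240:440],cv2.COLOR_RGB2BGR),None,fx=3,fy=3))"
```

```text
t 1.35 dp [0.0033 0.0086 0.1845] twist [-0.0046  0.0032  0.0034]
```

View pics/s1.png

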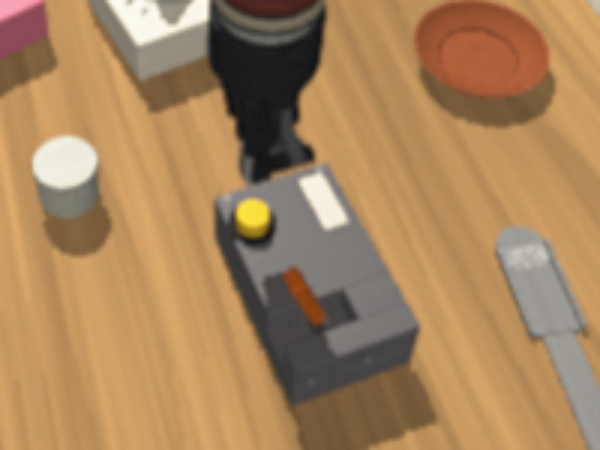

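The crop shows the gripper tip at about (265,172) just above the button (253,218), with the lever up at (305,297). I'll check that the TCP projects to the same place.

```bash
python3 -c "
from h import *
s=bot.observe(); f=bot.grab_frame('side')
for p in (s['position'],[.5237,-.1225,.07]):
    q=Rm(f['orientation']).T@(np.array(p)-f['xyz']); print(((q[0]/q[2]*f['fx']+f['cx']-240)*3,(q[1]/q[2]*f['fy']+f['cy']-200)*3))
print(s['position'])"
```

```text
(np.float64(253.85398267109508), np.float64(175.8905213461519))
(np.float64(252.6684475358157), np.float64(211.49607969459942))
[ 0.52218983 -0.12433507  0.11789322]
```

Call:
servo_tool(twist=[[0,0,0],[0,0,0],[0,0,0],[0,0,0],[0,0,0]], dp=[[0,0,0.07],[0,0,0.13],[0,0,0.165],[0,0,0.19],[0,0,0.19]], fingers=[-1,-1,-1,-1,-1])

```text
clock: 1.87
position: [0.5214, -0.1308, 0.0629]
tool_rot: [3.141, 0.002, 0.09]
contact_force: [-2.3, -1.7, 2.9]
width: -0.0002
grip_force: 1.4
```

Call:
servo_tool(twist=[[0,0,0],[0,0,0]], dp=[[0,-0.01,0.006],[0,-0.01,0.006]], fingers=[-1,-1])

```text
clock: 2.03
position: [0.5229, -0.1267, 0.0624]
tool_rot: [3.14, -0.002, 0.092]
contact_force: [-0.5, -1.8, 3.0]
width: -0.0
grip_force: 1.5
```

```bash
python3 -c "
from h import *
f=bot.grab_frame('side'); print(bot.observe()['position'])
cv2.imwrite('pics/s2.png',cv2.resize(cv2.cvtColor(f['pixels'][200:350,240:440],cv2.COLOR_RGB2BGR),None,fx=3,fy=3))"
```

```text
[ 0.52293939 -0.12652549  0.06251398]
```

View pics/s2.png

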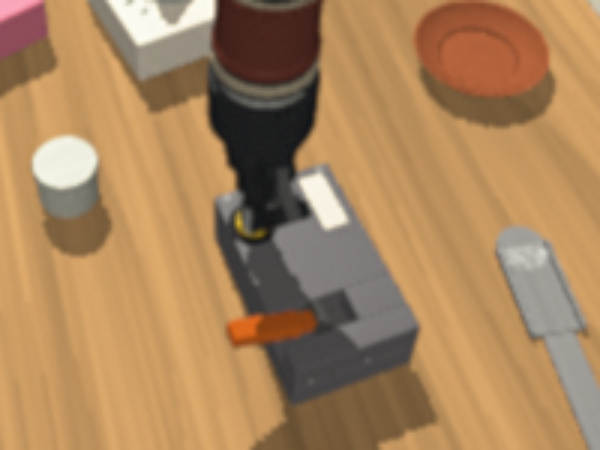

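The lever has dropped: it now lies across the front edge with its tip at crop (235,330). Next I retreat up and move to the lever.

Call:
servo_tool(twist=[[0,0,0],[0,0,0],[0,0,0],[0,0,0],[0,0,0]], dp=[[0,0,-0.13],[0,0,-0.25],[-0.1,0.1,-0.25],[-0.15,0.2,-0.25],[-0.15,0.27,-0.25]], fingers=[-1,-1,-1,-0.2,-0.2])

```text
clock: 2.5
position: [0.4818, -0.2133, 0.1378]
tool_rot: [3.14, 0.001, 0.09]
contact_force: [0.2, -0.7, -0.1]
width: 0.0232
grip_force: 0.0
```

```bash
python3 go.py .4868 -.216 .115 .0986; python3 -c "
from h import *
f=bot.grab_frame('side'); W=cloud(f); s=bot.observe(); print(s['position'],s['width'])
H,S,V=[a.astype(int) for a in cv2.split(cv2.cvtColor(f['pixels'],cv2.COLOR_RGB2HSV))]
m=(H<16)&(S>200)&(V>120)&(W[...,2]>.05)&(abs(W[...,0]-.49)<.05)&(abs(W[...,1]+.21)<.04)
p=W[m]; print(len(p)); t=p[p[:,0]<np.percentile(p[:,0],30)]; print(p.min(0),p.max(0),np.median(t,0))"
```

```text
t 2.5 dp [0.0157 0.0105 0.0761] twist [ 0.0008  0.0008 -0.0055]
[ 0.48364493 -0.21848401  0.13779568] 0.030530422411299964
205
[ 0.47671265 -0.22583064  0.05150693] [ 0.53952677 -0.20571406  0.076095  ] [ 0.48478384 -0.2178371   0.07323501]
```

Call:
servo_tool(twist=[[0,0,0],[0,0,0],[0,0,0],[0,0,0],[0,0,0]], dp=[[0.01,-0.007,0],[0.01,-0.007,0],[0.01,-0.007,0],[0.01,-0.007,0],[0.01,-0.007,0]], fingers=[0.1,0.1,0.1,0.1,0.1])

```text
clock: 2.97
position: [0.4881, -0.2069, 0.1364]
tool_rot: [-3.141, 0.0, 0.095]
contact_force: [-0.0, -0.5, 1.8]
width: 0.0469
grip_force: 0.0
```

```bash
python3 go.py .4868 -.216 .052 .0986; python3 -c "
from h import *
print(bot.observe()['width'])"
```

```text
t 2.9667 dp [-0.0071  0.03    0.2813] twist [-0.0005  0.     -0.0022]
0.04685381818319345
```

Call:
servo_tool(twist=[[0,0,0],[0,0,0],[0,0,0],[0,0,0],[0,0,0]], dp=[[-0.006,0.03,0.05],[-0.006,0.03,0.13],[-0.006,0.03,0.21],[-0.006,0.03,0.28],[-0.006,0.03,0.28]], fingers=[0.1,0.1,0.1,0.1,0.1])

```text
clock: 3.38
position: [0.4842, -0.2156, 0.049]
tool_rot: [-3.137, 0.007, 0.094]
contact_force: [-0.2, 1.0, -0.1]
width: 0.0468
grip_force: 0.0
```

Call:
servo_tool(twist=[[0,0,0],[0,0,0],[0,0,0],[0,0,0],[0,0,0]], dp=[[0,0,0],[0,0,0],[0,0,0],[0,0,0],[0,0,0]], fingers=[-0.4,-1,-1,-1,-1], newtons=20)

```text
clock: 3.8
position: [0.4872, -0.215, 0.0537]
tool_rot: [-3.139, -0.001, 0.094]
contact_force: [-0.0, 5.7, 1.5]
width: 0.0176
grip_force: 23.7
```

```bash
python3 -c "
from h import *
s=bot.observe();print(s['position'],s['width'],s['grip_force'],s['contact_force'])
h=np.array([.558,-.1637]);c,sn=np.cos(.0986),np.sin(.0986)
x0=np.array([s['position'][0],s['position'][1]])
for d in (18,26,34,42,50,58,66,70):
    a=np.radians(d); r=.064; print(d,'tool dp x,z', np.round(-(r*(np.cos(a)-np.cos(np.radians(18))))/.3,3), np.round(-r*(np.sin(a)-np.sin(np.radians(18)))/.3,3))
"
```

```text
[ 0.48723988 -0.21501075  0.05365055] 0.01763746427370863 23.72794210910797 [-0.04702137  5.7105245   1.50191587]
18 tool dp x,z -0.0 -0.0
26 tool dp x,z 0.011 -0.028
34 tool dp x,z 0.026 -0.053
42 tool dp x,z 0.044 -0.077
50 tool dp x,z 0.066 -0.097
58 tool dp x,z 0.09 -0.115
66 tool dp x,z 0.116 -0.129
70 tool dp x,z 0.13 -0.135
```

Gripped at 17.6 mm, which matches the 18 mm lever. Now I lift along the arc.

Call:
servo_tool(twist=[[0,0,0],[0,0,0],[0,0,0],[0,0,0],[0,0,0]], dp=[[0.005,-0.015,0],[0.0,0.0,0],[0.0,0.0,0],[0.0,0.0,0],[0.0,0.0,0]], fingers=[-1,-1,-1,-1,-1])

```text
clock: 4.22
position: [0.4872, -0.2151, 0.0535]
tool_rot: [-3.139, -0.001, 0.094]
contact_force: [-1.9, 5.7, 5.2]
width: 0.0179
grip_force: 24.1
```

Call:
servo_tool(twist=[[0,0,0],[0,0,0],[0,0,0],[0,0,0],[0,0,0]], dp=[[0.011,0,-0.028],[0.026,0,-0.053],[0.044,0,-0.077],[0.066,0,-0.097],[0.09,0,-0.115]], fingers=[-1,-1,-1,-1,-1])

```text
clock: 4.63
position: [0.5116, -0.2126, 0.0866]
tool_rot: [-3.137, 0.005, 0.094]
contact_force: [-2.0, 4.9, -5.2]
width: 0.0174
grip_force: 22.7
```

Call:
servo_tool(twist=[[0,0,0],[0,0,0],[0,0,0],[0,0,0],[0,0,0]], dp=[[0.026,0,-0.014],[0.04,0,-0.02],[0.045,0,-0.021],[0.045,0,-0.021],[0.045,0,-0.021]], fingers=[-1,-1,-1,-1,-1])

```text
clock: 5.05
position: [0.5249, -0.2114, 0.0932]
tool_rot: [-3.137, 0.005, 0.094]
contact_force: [-4.0, 5.7, 0.9]
width: 0.0175
grip_force: 23.6
```

```bash
python3 -c "
from h import *
f=bot.grab_frame('side'); s=bot.observe(); print(s['position'],s['width'])
cv2.imwrite('pics/s3.png',cv2.resize(cv2.cvtColor(f['pixels'][200:350,240:440],cv2.COLOR_RGB2BGR),None,fx=3,fy=3))"
```

```text
[ 0.52487058 -0.21135436  0.09324128] 0.017509811248701587
```

View pics/s3.png

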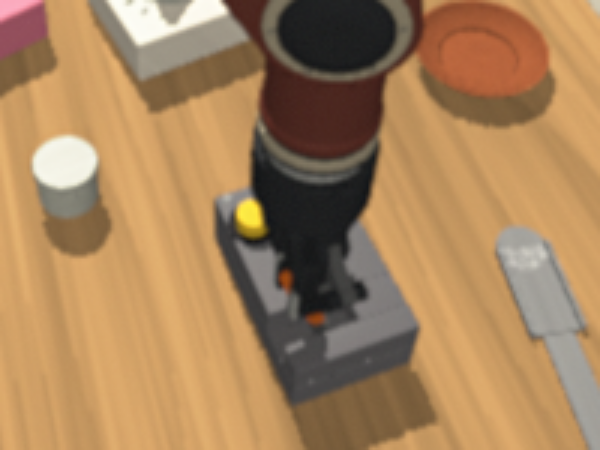

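The lever stands upright between the fingers (orange at crop (287,280) and (315,318)) and the button is out at (250,218). I'll release and rise.

Call:
servo_tool(twist=[[0,0,0],[0,0,0],[0,0,0],[0,0,0],[0,0,0]], dp=[[0,0,0],[0,0,0],[0,0,0],[0,0,0],[0,0,0]], fingers=[0.1,0.1,0.1,0.1,0.1])

```text
clock: 5.52
position: [0.5275, -0.2146, 0.0937]
tool_rot: [3.14, -0.001, 0.092]
contact_force: [1.5, 0.3, 0.9]
width: 0.0473
grip_force: 0.0
```

Call:
servo_tool(twist=[[0,0,0],[0,0,0],[0,0,0],[0,0,0],[0,0,0]], dp=[[0,0,-0.08],[0,0,-0.18],[0,0,-0.28],[0,0,-0.28],[0,0,-0.28]], fingers=[0.1,0.1,0.1,0.1,0.1])

```text
clock: 5.93
position: [0.5284, -0.2146, 0.1794]
tool_rot: [3.139, -0.005, 0.092]
contact_force: [-0.3, 0.4, -0.9]
width: 0.0468
grip_force: 0.0
```

```bash
python3 go.py .5306 .17 .15 .806; python3 -c "
from h import *
f=bot.grab_frame('scene'); W=cloud(f)
H,S,V=[a.astype(int) for a in cv2.split(cv2.cvtColor(f['pixels'],cv2.COLOR_RGB2HSV))]
m=(H<16)&(S>200)&(V>120)&(W[...,2]>.05)&(abs(W[...,0]-.5)<.06)&(abs(W[...,1]+.21)<.04)
p=W[m]; print(len(p),np.percentile(p,[2,98],axis=0)); print(bot.observe()['joint_positions'])"
```

```text
t 5.9333 dp [ 0.1249 -1.2762  0.0954] twist [ 0.0026 -0.0023 -0.4544]
155 [[ 0.52494999 -0.21827044  0.05848928]
 [ 0.54894893 -0.20202281  0.11734246]]
[ 0.32149221  0.54581143  0.03974674  1.73462087 -0.02705853  0.86049862
 -1.10525694]
```

Call:
servo_tool(twist=[[0,0,0],[0,0,0],[0,0,0],[0,0,0],[0,0,0]], dp=[[0.06,-0.64,0],[0.06,-0.64,0],[0.06,-0.64,0],[0.06,-0.64,0],[0.06,-0.64,0]], fingers=[0.1,0.1,0.1,0.1,0.1])

```text
clock: 6.4
position: [0.5258, -0.0153, 0.1757]
tool_rot: [-3.138, 0.003, 0.098]
contact_force: [0.9, 0.7, 0.1]
width: 0.0468
grip_force: 0.0
```

Call:
servo_tool(twist=[[0,0,-0.45],[0,0,-0.45],[0,0,-0.45],[0,0,-0.45],[0,0,-0.45]], dp=[[0.06,-0.6,0],[0.06,-0.6,0],[0.06,-0.6,0],[0.06,-0.6,0],[0.06,-0.6,0]], fingers=[0.1,0.1,0.1,0.1,0.1])

```text
clock: 6.82
position: [0.5263, 0.1687, 0.176]
tool_rot: [-3.136, -0.001, 0.734]
contact_force: [0.3, 0.7, 0.4]
width: 0.0469
grip_force: 0.0
```

```bash
python3 go.py .5306 .17 .15 .806
```

```text
t 6.8167 dp [0.0134 0.0071 0.0866] twist [-0.0037 -0.0011 -0.0458]
```

Call:
servo_tool(twist=[[0,0,-0.03],[0,0,-0.03],[0,0,-0.03],[0,0,-0.03]], dp=[[0.01,0.005,0.09],[0.01,0.005,0.09],[0.01,0.005,0.09],[0.01,0.005,0.09]], fingers=[0.1,0.1,0.1,0.1])

```text
clock: 7.15
position: [0.5315, 0.1593, 0.1499]
tool_rot: [-3.141, 0.002, 0.762]
contact_force: [-0.1, 0.5, 0.3]
width: 0.0469
grip_force: 0.0
```

```bash
python3 go.py .5306 .17 .066 .806; python3 - <<'E'
from h import *
f=bot.grab_frame('side'); W=cloud(f); save(f,'d1'); s=bot.observe(); print(s['position'],s['tool_rot'],s['joint_positions'][6])
cv2.imwrite('pics/d1c.png',cv2.resize(cv2.cvtColor(f['pixels'][130:250,220:380],cv2.COLOR_RGB2BGR),None,fx=4,fy=4))
w=bot.grab_frame('wrist'); save(w,'w1')
q=Rm(w['orientation']).T@(np.array([.5306,.17,.094])-w['xyz']); print(q[:2]/q[2]*w['fx']+[w['cx'],w['cy']])
W=cloud(w); m=(W[...,2]>.086)&(W[...,2]<.1)&(np.hypot(W[...,0]-.5306,W[...,1]-.17)<.045); p=W[m]
if len(p): r=cv2.minAreaRect(p[:,:2].astype(np.float32)); print(len(p),r)
E
```

```text
t 7.15 dp [ 0.0231 -0.0279  0.2795] twist [-0.0001  0.0014 -0.0283]
[0.53196231 0.15945137 0.15051083] [3.14111904e+00 6.91641371e-04 7.61628922e-01] -1.2474832426115887
[305.77703866 203.82323832]
1488 ((0.5301726460456848, 0.16966257989406586), (0.05284470319747925, 0.016075724735856056), 46.69636917114258)
```

View pics/w1.png

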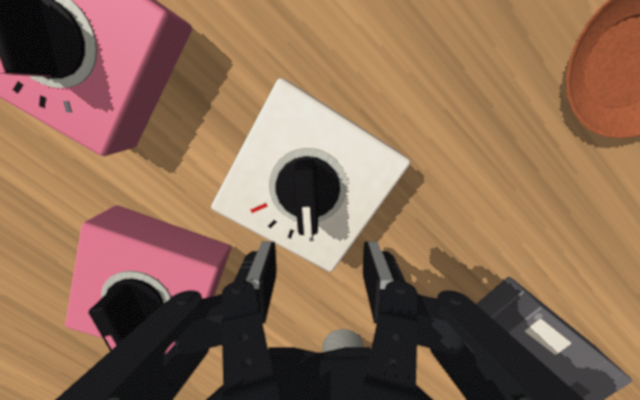

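The wrist picture shows the white box with its dial at (307,190), the pointer at (308,220) and the red mark at (258,208); the fingers stand clear of the pink boxes. The bar measures (0.530, 0.170) at 46.7°, as expected. I'll descend and pinch.

Call:
servo_tool(twist=[[0,0,-0.034],[0,0,-0.034],[0,0,-0.034],[0,0,-0.034],[0,0,-0.034]], dp=[[0.023,-0.027,0],[0.023,-0.027,0],[0.023,-0.027,0.08],[0.023,-0.027,0.15],[0.023,-0.027,0.15]], fingers=[0.1,0.1,0.1,0.1,0.1])

```text
clock: 7.67
position: [0.5285, 0.1709, 0.1025]
tool_rot: [-3.138, 0.006, 0.819]
contact_force: [-0.0, -0.3, -0.1]
width: 0.0469
grip_force: 0.0
```

```bash
python3 go.py .5302 .1697 .067 .815; sleep 0
```

```text
t 7.6667 dp [0.0015 0.0074 0.1182] twist [-0.0022  0.0038  0.0026]
```

Call:
servo_tool(twist=[[0,0,0],[0,0,0],[0,0,0],[0,0,0],[0,0,0]], dp=[[0.001,0.005,0.06],[0.001,0.005,0.11],[0.001,0.005,0.12],[0.001,0.005,0.12],[0.001,0.005,0.12]], fingers=[0.1,0.1,0.1,0.1,0.1])

```text
clock: 8.08
position: [0.533, 0.1712, 0.0704]
tool_rot: [3.141, -0.002, 0.819]
contact_force: [0.5, 0.2, 0.5]
width: 0.0467
grip_force: 0.0
```

```bash
python3 go.py .5302 .1697 .067 .815
```

```text
t 8.0833 dp [-0.0101 -0.0036  0.0115] twist [ 0.0003 -0.001   0.0022]
```

Call:
servo_tool(twist=[[0,0,0],[0,0,0],[0,0,0],[0,0,0],[0,0,0]], dp=[[-0.005,-0.003,0.005],[-0.005,-0.003,0.005],[-0.005,-0.003,0.005],[-0.005,-0.003,0.005],[-0.005,-0.003,0.005]], fingers=[-0.4,-1,-1,-1,-1], newtons=30)

```text
clock: 8.5
position: [0.53, 0.1711, 0.0689]
tool_rot: [-3.14, -0.0, 0.819]
contact_force: [-4.0, 1.1, 6.5]
width: 0.0156
grip_force: 32.5
```

Call:
servo_tool(twist=[[0,0,0.07],[0,0,0.14],[0,0,0.21],[0,0,0.28],[0,0,0.35]], dp=[[0,0,0],[0,0,0],[0,0,0],[0,0,0],[0,0,0]], fingers=[-1,-1,-1,-1,-1])

```text
clock: 8.92
position: [0.5298, 0.1715, 0.0689]
tool_rot: [-3.14, 0.001, 0.265]
contact_force: [-3.6, 1.6, 5.7]
width: 0.0158
grip_force: 32.5
```

Call:
servo_tool(twist=[[0,0,0.07],[0,0,0.14],[0,0,0.21],[0,0,0.28],[0,0,0.33]], dp=[[0,0,0],[0,0,0],[0,0,0],[0,0,0],[0,0,0]], fingers=[-1,-1,-1,-1,-1])

```text
clock: 9.33
position: [0.5297, 0.172, 0.0689]
tool_rot: [-3.14, 0.002, -0.253]
contact_force: [-3.3, 2.2, 6.8]
width: 0.0155
grip_force: 32.6
```

```bash
python3 - <<'E'
from h import *
w=bot.grab_frame('wrist'); save(w,'w2'); s=bot.observe(); print(s['position'],s['tool_rot'],s['contact_force'],s['torque'],s['joint_positions'])
W=cloud(w); m=(W[...,2]>.086)&(W[...,2]<.1)&(np.hypot(W[...,0]-.5306,W[...,1]-.17)<.03); p=W[m]
if len(p): print(len(p),cv2.minAreaRect(p[:,:2].astype(np.float32)))
E
```

```text
[0.52972149 0.1719822  0.06886932] [-3.14016080e+00  1.74169135e-03 -2.54399102e-01] [-3.83696947  2.40828464  7.16345895] [0.43259033 0.75728357 0.01986731] [-0.4544673   0.68851542  0.16057807  1.86412687 -0.183719    0.60387027
 -2.00339237]
4250 ((0.5306143164634705, 0.16983704268932343), (0.04760731756687164, 0.041201889514923096), 23.24561882019043)
```

View pics/w2.png

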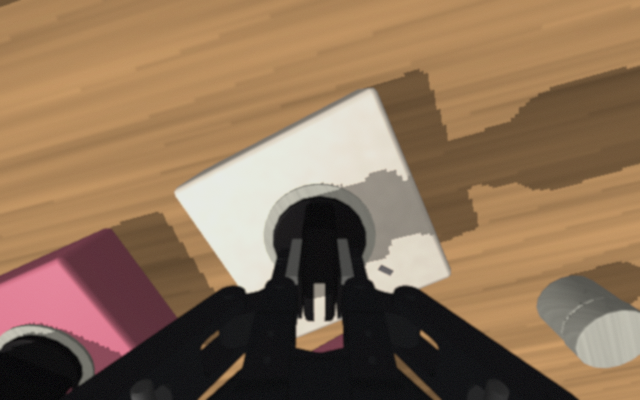

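The dial turned with the fingers: the pointer lies between them at (318,295). It stands at about 1.07 rad, so I'll add the last 0.13.

Call:
servo_tool(twist=[[0,0,0.04],[0,0,0.08],[0,0,0.08],[0,0,0.08],[0,0,0.08]], dp=[[0,0,0],[0,0,0],[0,0,0],[0,0,0],[0,0,0]], fingers=[-1,-1,-1,-1,-1])

```text
clock: 9.8
position: [0.5298, 0.1721, 0.0689]
tool_rot: [-3.14, 0.002, -0.373]
contact_force: [-3.0, 2.4, 5.9]
width: 0.0153
grip_force: 32.6
```

```bash
python3 - <<'E'
from h import *
w=bot.grab_frame('wrist'); s=bot.observe(); print(s['tool_rot'],s['grip_force'])
W=cloud(w); V=w['pixels'].max(-1).astype(int); z=W[...,2]
# white pointer on bar
m=(w['pixels'].min(-1)>110)&(z>.09)&(z<.098)&(np.hypot(W[...,0]-.5304,W[...,1]-.1698)<.03); p=W[m]
print(len(p)); 
if len(p)>10:
    c=p.mean(0); l=cv2.fitLine(p[:,:2].astype(np.float32),cv2.DIST_L2,0,.01,.01).ravel(); print(c,'dir',np.degrees(np.arctan2(.1698-c[1],.5304-c[0])),'line',np.degrees(np.arctan2(l[1],l[0])),'want',np.degrees(.815-1.2))
m=(w['pixels'][...,0].astype(int)-w['pixels'][...,1]>80)&(z>.045)&(z<.056)&(np.hypot(W[...,0]-.5304,W[...,1]-.1698)<.06); p=W[m]
if len(p)>5: c=p.mean(0); print('red',len(p),c,np.degrees(np.arctan2(.1698-c[1],.5304-c[0])))
f=bot.grab_frame('scene'); W=cloud(f); z=W[...,2]
for nm,c in (("bar",(.5304,.1698)),):
    m=(z>.086)&(z<.097)&(np.hypot(W[...,0]-c[0],W[...,1]-c[1])<.032); p=W[m]; print(len(p), len(p) and cv2.minAreaRect(p[:,:2].astype(np.float32)))
H,S,Vv=[a.astype(int) for a in cv2.split(cv2.cvtColor(f['pixels'],cv2.COLOR_RGB2HSV))]
b=(abs(W[...,0]-.5)<.07)&(z>.056)&(S>180)&(Vv>120)
o=W[b&(H<16)&(abs(W[...,1]+.21)<.04)]; y=W[b&(H>22)&(H<33)&(abs(W[...,1]+.122)<.03)]
print('lever top',np.percentile(o,[2,98],axis=0),'button top',np.percentile(y[:,2],95))
w=f['pixels'][140:290,180:400]; cv2.imwrite('pics/fin.png',cv2.resize(cv2.cvtColor(w,cv2.COLOR_RGB2BGR),None,fx=3,fy=3))
E
```

```text
[-3.13988774e+00  2.20181894e-03 -3.73170990e-01] 32.59734570980072
471
[0.5165975  0.174927   0.09468491] dir -20.37773474749133 line -25.829115 want -22.058875112536693
120 ((0.5337067246437073, 0.1724143922328949), (0.03927195072174072, 0.04849521443247795), 28.96605682373047)
lever top [[ 0.52408148 -0.21842127  0.05881056]
 [ 0.54891645 -0.20191626  0.11728262]] button top 0.0704044302498743
```

View pics/fin.png

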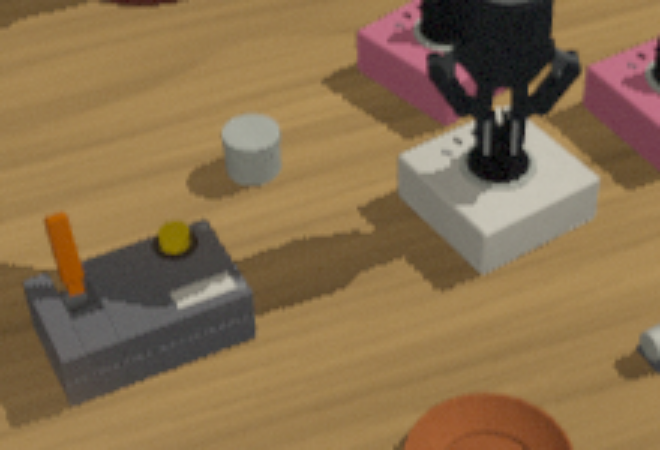

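The picture shows the lever up at (62,255), the button out at (175,237), and the gripper holding the dial at (498,150), with the pointer at about 1.17 to 1.27 rad. The hold has lasted over 0.3 s, so I'm handing in.

```bash
python3 -c "
from bench import bot
print(bot.close_job())"
```

```text
the job is handed in; nothing more can be done
None
```

I handed the job in at about 10 s on the robot's clock. The test button tripped the lever, the lever was lifted fully back up, and the gripper is still holding the dial at the third click (about 1.2 rad); the hand-in returned no verdict.

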